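# Clamp a turned pen barrel with the notched sliding carriage

### The arm

A 6-joint arm with a two-finger parallel gripper is mounted at the origin on the work surface. World frame = base frame: x ahead of the robot, y to its left, z up, the work surface at z = 0. Lengths are in m, angles in rad, forces in N, time in s.
With the tool pointing down it reaches from about 0.25 to 0.725 m from the base axis. Payload 4 kg.
Tool frame: the origin (TCP) lies at the very end of the fingers, on their centre line; the grasp point (between the pads) lies 19 mm behind it; z points along the fingers, y is the line along which they close (so a half turn about z gives the same grasp; the last joint's range is limited). The gripper opens to 85 mm and grips with 20 to 120 N. Pads are 22 mm wide; open, the fingers measure 114 mm over their backs; the gripper's body (76 mm by 85 mm) begins 54 mm behind the grasp point. The pads swing forward as they close: fully open they stand 13 mm farther back than shut.
Start: joints at [-1.148, 0.241, 0.005, 1.335, 0, 1.571], TCP at [0.205, -0.456, 0.231] pointing down, gripper open.
Joint ranges: [-2.72, 2.72], [-1.05, 1.87], [-1.09, 1.28], [-1.99, 2.15], [-1.42, 1.44], [-3.14, 3.14]. Speed limits (rad/s): [2.79, 2.79, 3.14, 3.14, 3.14, 3.14].

### API

Orientations are given as a unit quaternion [x, y, z, w].
In Python, from workcell import bot, vision, workorder gives the robot as it stands.
- The arm moves only by the shell command python3 -m creep 'ROWS' [OPENING]. ROWS is JSON, a list of rows, each a list of 2 entries, a list of its own where there are three numbers: the shift along the tool's x, y, z in mm, then the turn, a rotation vector about the tool's x, y, z in rad. In form: [[[dx, dy, dz], [wx, wy, wz]], ...]. A call has 1 to 12 rows; each row shifts and turns the commanded pose from where the row before left it, along the tool's axes as they then stand; what a row does not reach is not made up. A row lasts 1/8 s, in which the tool goes at most 62.5 mm and 10.7 degrees, less where a joint would pass 70% of its speed; a pose out of reach is approached as far as the arm can. A call is refused whole if a number of a shift passes 62.5 or a number of a turn 0.188, either way. A call with a gripper value outside its range is refused whole. OPENING is the finger opening in mm, from 0 to 85.4, set as the call begins (- or left out, the last holds). The fingers move at their own pace and stop on an object; the grip force is fixed at half the most. Time passes only in rows, so rows that do not move let the fingers close. It gives the time, the measured TCP pose, the force, the opening and the grip force at its end, in the units of the state.
- bot.get_obs(): the state, without advancing time (a new reading comes with each control period).
- vision.camera(name): name is "side" or "top"; returns a dict with "image" (400x640x3 uint8, blue, green, red), "z_map" (400x640 float32, m along the optical axis (not along the pixel's ray), 0 where there is no reading), "K" (3x3 intrinsics, pixels), "rvec" (rotation vector, rad) and "tvec" (3), from world to camera coordinates, as OpenCV has them. Camera axes: x right, y down, z forward; pixel columns grow to the right and rows downward; lengths in m; the calibration is good to about 2 mm. A picture is of the moment at which its call begins.
- workorder.job_done(): hands the job in; it is judged then, once.
Trained networks look in a picture, given as the dict that the camera call returned (one of the last four; its "shot" number tells which), for a name from the list of things; names that differ only in an ending like _2 or _b are one class to them, and where a whole thing is asked for, a point or a joint stands for the part that bears it (a point fixed in the world has none). Each returns a list of dicts, best first, with "score" (0 to 1); they miss things now and then, are a little off and sometimes report something else, mostly with a low value. They report only what shows in the picture. A call takes as long as a camera call. They do not tell look-alikes from the thing itself.
- vision.spot_in(picture, query): "position" ([column, row] in pixels, amid what is visible of it).
- vision.place_of(picture, query): "position" ([column, row] in pixels: a listed point, or the origin of a listed thing).
The state is a dict: "clock": time; "joint_pos": joint angles; "joint_vel": joint speeds; "tau": joint torques, N m; "eef_pos": TCP position; "tool_rot": TCP orientation; "ft_force": force on the tool from outside, world axes, zero at the start; "ft_torque": the same for the moment, N m; "grip_width": finger opening in m; "grasp_force": force on a finger pad.
Only numpy, scipy, OpenCV 4.12 (cv2) and the standard library are available. Lean on these libraries where they do the work, as an engineer would, in place of code of your own. Each camera call takes 0.05 s, during which the arm holds its last target. There are 200 camera calls.

### The job

A wooden pen barrel lies in the cradle of the bench clamp. Lift the red release bar and, holding it up, slide the blue carriage along until its sprung brass nose presses on the end of the barrel and is pushed well in, about halfway and never right home; then let go of the bar and make sure that its tooth has really dropped into the nearest notch, nudging the carriage gently by its post if it has not. Never shove or drag the carriage against a caught tooth with more than about 10 N, leave the barrel lying in its cradle and the other things alone.

Things in the scene. Friction and masses are not known exactly. Their poses are not given: they have to be found in the camera images.
- press: bench clamp's fixed grey metal bed, 150 x 480 x 20 mm. Origin on the table, on the bed's middle line; in this frame the bed runs from y = -260 to +220 mm, +y is the way the carriage slides to close on the barrel, x is across, z up.
- strip_mark (a point): nominal middle of the first land of the steel notch strip on the bed (x 44 to 66 mm, top 34 mm above the table). From here to +y: lands 8.5 mm long and notches 6.5 mm long, pitch 15 mm; to -y a plain recess in which the tooth starts. The strip is really screwed down up to 6 mm either way along y of this mark, so where the notches lie must be felt (or seen). Tooth: 5 mm long, in line with the bar
- headstock: fixed aluminium block at the +y end of the bed, with a round brass pad; the pad's face, at this origin's y -1 mm and 62 mm above the table, stops the far end of the barrel. Axes as the bed's.
- barrel: loose turned wooden pen barrel, 16 mm diameter, 110 mm long, 35 g, brass bands, lying along the bed's y in a wooden V cradle 54 mm long. Origin at its middle, on its axis, 62 mm above the table; +y towards the headstock; its near end, which the nose must press, is at y = -55 mm. It lies about 1 mm short of the headstock's pad and may be pushed that far.
- carriage: blue carriage, block 60 mm across (x), 50 mm along y, top 78 mm above the table, with a tail to -y that bears the post; slides along the bed's y (215 mm of travel) with about 3.5 N of friction, some 2 N more while the tooth drags on the lands. Origin at table height under the block's middle; axes as the bed's.
- bar (a point): grip point of the red release bar, which is 45 mm across (x), 12 mm thick (y), 26 mm tall; the point is 10 mm below its top edge, 108 mm above the table when down, 12 mm to +y of the carriage's origin. Pinch it from above, fingers closing along the bed's y, opened to 50 to 60 mm at first (the post stands 66 mm behind it). The block's top is 30 mm below the point.
- post (a point): grip point of the carriage's fixed aluminium post, 30 mm across (x), 10 mm thick along y, top 118 mm above the table; the point is 12 mm below its top, 65 mm to -y of the carriage's origin. For pushing or pinching from above to nudge the carriage either way.
- nose_tip (a point): centre of the front face of the brass nose, a 15 mm rod that stands 50 mm out of the carriage's +y face when free, 62 mm above the table.
- release (a joint): height of the red bar over its lowest position, m. Spring and weight press it down (5 N at the bottom, 6.5 N at the top); hard stop at 0.012. Under 0.001: tooth fully down in a notch (or in the start recess), locked with 1.5 mm of play; about 0.007: tooth resting on a land, not caught; above 0.0075: tooth clear, carriage free to slide.
- strip (a joint): how far the notch strip, which sits on rubber (5 N per mm, either way along the bed's y), has been shoved by the tooth, m; + towards the headstock. 0 unloaded. The strip is overloaded beyond 0.002 (10 N on a caught tooth).
- nose (a joint): how far the sprung nose is pushed into the carriage, m; 0 free, hard stop at 0.031; light spring, 0.4 N to 2.3 N, too weak to move the carriage by itself. Halfway is about 0.015.
- oil_bottle: amber bottle, 44 mm diameter, 110 mm tall, bystander; origin under its middle
- ink_jar: dark turned jar, 72 mm diameter, 66 mm tall, bystander; origin under its middle
- gift_box: closed pale wooden box 70 x 110 x 35 mm, bystander; origin under its middle
Mind the look-alikes: they are no part of the job. Of the things shaped like the barrel, the wooden one is meant.

How it is judged:
On the way, in this order (a step that is already met when the one before it is completed fails the run):
1. the release bar is held up, tooth clear of the strip (value of joint release above 0.0075 m), for 0.2 s.
2. the carriage has been slid up so that its nose is pushed in by the barrel (value of joint nose above 0.002 m), for 0.1 s.
At the end, for the whole second after the job is handed in: The tooth is fully down in a notch (bar within 2 mm of its lowest position), the nose is pressed in by the barrel between 2 and 28.5 mm, the carriage is at rest, and the barrel lies straight (within 0.08 rad) in its cradle against the headstock pad (within 2.5 mm) (value of joint release below 0.002 m and value of joint nose between 0.002 and 0.0285 m and linear speed of carriage below 0.01 m/s and y of barrel in the frame of headstock above -0.0585 m and z of barrel in the frame of headstock above 0.058 m and angle between the y axis of barrel and the y axis of press, either way round below 0.08 rad); the robot touches nothing.
It fails at once if the carriage was forced against its caught tooth: notch strip shoved more than 2 mm (10 N) (value of joint strip above 0.002 m or value of joint strip below -0.002 m).
It fails at once if the nose was driven right home on the barrel (value of joint nose above 0.0302 m).
It fails at once if the barrel was knocked out of its place (distance of barrel from where it was at the start of the episode above 0.012 m or contact force between the fingers and barrel above 1 N).
It fails at once if a bystander was disturbed (distance of any of oil_bottle, ink_jar, gift_box from where it was at the start of the episode above 0.015 m).
It also fails if it takes over 58 s, if anything falls off the work surface, if the arm or the gripper's body presses on something with over 40 N, if the wrist force passes 120 N, or if a joint passes its speed limit or range.

## Working session

There is one attempt and no reset: what is moved stays moved. The work goes in short steps, Python scripts to look and compute and a shell command to move; the robot and the scene stay as the last step left them, time stands still between calls to the robot, and variables do not carry over. Pictures are saved under pics/ and viewed, at most 10 in all, crops included, and the job is handed in when it is done.

```bash
mkdir -p pics; cat > h.py <<'E'
import numpy as np, cv2
from workcell import bot, vision, workorder
def ray(p,uv):
    R=cv2.Rodrigues(np.array(p["rvec"],float))[0]; t=np.array(p["tvec"],float).ravel()
    d=R.T@np.linalg.inv(p["K"])@np.array([uv[0],uv[1],1.]); return -R.T@t,d
def at_z(p,uv,z):
    c,d=ray(p,uv); return c+d*(z-c[2])/d[2]
def at_depth(p,uv):
    u,v=int(round(uv[0])),int(round(uv[1])); c,d=ray(p,uv); return c+d*float(np.median(p["z_map"][v-1:v+2,u-1:u+2]))
def proj(p,X): return cv2.projectPoints(np.array(X,float).reshape(-1,3),np.array(p["rvec"],float),np.array(p["tvec"],float),np.array(p["K"],float),None)[0].reshape(-1,2)
E
python3 - <<'E'
from h import *
np.set_printoptions(precision=4,suppress=True)
H=dict(press=0,strip_mark=.034,headstock=0,barrel=.062,carriage=0,bar=.108,post=.106,nose_tip=.062,oil_bottle=0,ink_jar=0,gift_box=0)
for n in("top","side"):
    p=vision.camera(n); cv2.imwrite(f"pics/{n}0.png",p["image"]); print(n,ray(p,(320,200)))
    for q,z in H.items():
        for r in vision.place_of(p,q)[:3]:
            print(q,round(r["score"],2),np.round(r["position"],1),at_z(p,r["position"],z))
o=bot.get_obs();print(o["clock"],o["eef_pos"],o["tool_rot"],o["grip_width"])
E
```

```text
top (array([ 0.3446, -0.0335,  1.3667]), array([ 0.1949,  0.0139, -0.9808]))
press 0.98 [308.9 219.4] [0.5623 0.0165 0.    ]
strip_mark 0.8 [352.8 211.6] [ 0.5771 -0.1024  0.034 ]
headstock 0.84 [250.3 211.2] [0.5864 0.178  0.    ]
barrel 0.66 [274.4 287.9] [0.376  0.1027 0.062 ]
barrel 0.64 [267.9 213.5] [0.5689 0.122  0.062 ]
barrel 0.52 [262.2 148.9] [0.7455 0.1398 0.062 ]
carriage 0.68 [367.1 237.4] [ 0.5115 -0.1418  0.    ]
bar 0.57 [370. 232.] [ 0.5119 -0.1408  0.108 ]
post 0.74 [399.3 239.2] [ 0.4934 -0.2138  0.106 ]
post 0.7 [368.5 236.8] [ 0.5001 -0.1369  0.106 ]
nose_tip 0.54 [343.2 226.4] [ 0.5332 -0.0752  0.062 ]
ink_jar 0.8 [176.7 174.6] [0.6921 0.3865 0.    ]
gift_box 0.98 [472.  193.6] [ 0.6308 -0.4333  0.    ]
side (array([0.0924, 0.7867, 0.7039]), array([ 0.4128, -0.7217, -0.5557]))
press 0.78 [309.4 232.1] [0.5647 0.0195 0.    ]
strip_mark 0.65 [323.1 199.1] [ 0.5846 -0.0914  0.034 ]
headstock 0.58 [264.7 263.4] [0.5972 0.1771 0.    ]
barrel 0.77 [364.2 270.9] [0.351  0.1466 0.062 ]
barrel 0.63 [222.5 234.3] [0.7026 0.1954 0.062 ]
barrel 0.49 [285.9 232.7] [0.5718 0.1165 0.062 ]
carriage 0.95 [352.9 206. ] [ 0.5167 -0.1457  0.    ]
carriage 0.67 [338.5 197.4] [ 0.5738 -0.1659  0.    ]
bar 0.57 [355.5 172.4] [ 0.5163 -0.1533  0.108 ]
post 0.62 [371.4 168.3] [ 0.4884 -0.1984  0.106 ]
post 0.22 [339.9 198.8] [ 0.4953 -0.0184  0.106 ]
nose_tip 0.41 [339.9 199.5] [ 0.5234 -0.0746  0.062 ]
ink_jar 0.74 [168.7 302.7] [0.7072 0.3819 0.    ]
gift_box 0.87 [360.4 157.9] [ 0.6212 -0.4218  0.    ]
1.2 [ 0.2052 -0.456   0.2313] [ 0.9777  0.2098 -0.     -0.    ] 0.0850851534868758
```

View pics/top0.png

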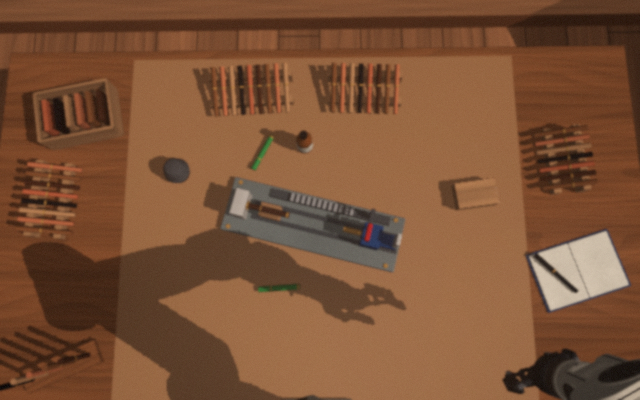

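View pics/side0.png

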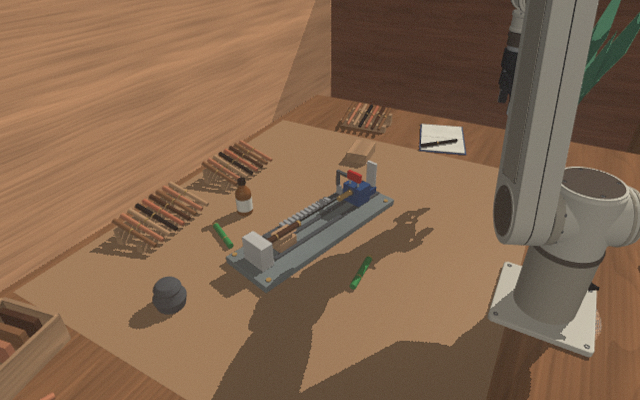

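The top view shows the bed running from about (230,205) to (400,245), with the headstock at (238,203), the wooden barrel at (270,211) and the carriage with the red bar at (370,232). The two green barrels at (263,152) and (277,288) are look-alikes. Next I'll refine the poses from depth.

```bash
python3 - <<'E'
from h import *
np.set_printoptions(precision=4,suppress=True)
def cloud(p):
    R=cv2.Rodrigues(np.array(p["rvec"],float))[0]; t=np.array(p["tvec"],float).ravel()
    v,u=np.mgrid[:400,:640]; z=p["z_map"]
    d=np.stack([u,v,np.ones_like(u)],-1)@np.linalg.inv(p["K"]).T*z[...,None]
    return (d-t)@R
for n in("top","side"):
    p=vision.camera(n); X=cloud(p); im=p["image"].astype(int)
    near=(abs(X[...,0]-.55)<.16)&(abs(X[...,1]-.0)<.33)&(p["z_map"]>0)
    m=near&(abs(X[...,2]-.02)<.006)
    m=cv2.morphologyEx(m.astype(np.uint8),cv2.MORPH_OPEN,np.ones((3,3)))
    k,l,s,c=cv2.connectedComponentsWithStats(m); 
    i=1+np.argmax(s[1:,4]); r=cv2.minAreaRect(X[l==i][:,:2].astype(np.float32)*1000); print(n,"bed",r,s[i,4])
    b,g,rr=im[...,0],im[...,1],im[...,2]
    red=near&(rr>2*g)&(rr>2*b)&(X[...,2]>.09); print("red",red.sum(),X[red].mean(0),X[red][:,2].max(), np.ptp(X[red],0))
    blue=near&(b>1.8*rr)&(X[...,2]>.03); print("blue",blue.sum(),X[blue].mean(0))
    hi=near&(X[...,2]>.1)&~red&~blue; print("hi",hi.sum(),X[hi].mean(0))
    top=near&(X[...,2]>.085)&(X[...,1]>.12);print("head",top.sum(),X[top].mean(0))
    c=im.astype(np.uint8)
    c=c[165:285,205:425] if n=="top" else c[150:300,215:410]
    cv2.imwrite(f"pics/{n}1.png",cv2.resize(c,None,fx=3.6,fy=3.6,interpolation=cv2.INTER_CUBIC))
E
```

```text
top bed ((549.872802734375, 8.025253295898438), (480.31512451171875, 150.70138549804688), 75.48526763916016) 5314
red 73 [ 0.5119 -0.1351  0.1177] 0.12320314834239716 [0.0424 0.0162 0.0107]
blue 153 [ 0.4996 -0.1532  0.0769]
hi 127 [ 0.5202 -0.1724  0.1102]
head 226 [0.5976 0.1969 0.0873]
side bed ((548.3986206054688, 10.149810791015625), (479.30950927734375, 152.8000030517578), 75.47034454345703) 4158
red 119 [ 0.5089 -0.1284  0.111 ] 0.1219177375852536 [0.0423 0.0204 0.0253]
blue 36 [ 0.5002 -0.1456  0.0782]
hi 115 [ 0.5105 -0.1823  0.109 ]
head 277 [0.5968 0.1995 0.0869]
```

View pics/top1.png

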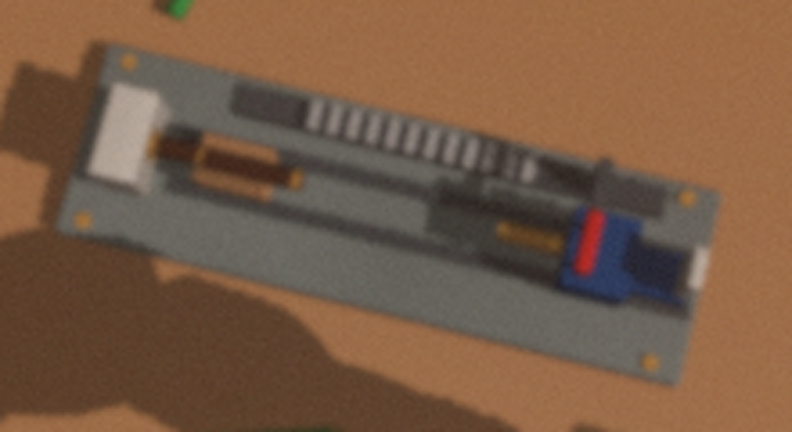

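The crop shows the bed, the strip with about 12 bright lands from crop (315,115) to (530,170), the wooden barrel in its cradle with its near end at (298,180), and the nose tip at (500,230). Now I'll take profiles along the bed.

```bash
cat >> h.py <<'E'
A=np.deg2rad(75.478); ey=np.array([np.cos(A),np.sin(A),0]); ex=np.array([ey[1],-ey[0],0])
O=np.array([.5491,.0091,0])+.02*ey
def W(x,y,z): return O+np.multiply.outer(x,ex)+np.multiply.outer(y,ey)+np.multiply.outer(z,[0,0,1])
def P(X): d=np.asarray(X)-O; return np.array([d@ex,d@ey,d[2]])
def rect(p,z,xs,ys):
    gx,gy=np.meshgrid(xs,ys,indexing="ij"); uv=proj(p,W(gx,gy,np.full_like(gx,z))).astype(np.float32).reshape(*gx.shape,2)
    return cv2.remap(p["image"],uv[...,0],uv[...,1],cv2.INTER_CUBIC)
E
python3 - <<'E'
from h import *
np.set_printoptions(precision=1,suppress=True,linewidth=150)
p=vision.camera("top")
for q,z in dict(strip_mark=.034,headstock=0,barrel=.062,carriage=0,bar=.108,post=.106,nose_tip=.062).items():
    for n in("top","side"):
        pp=p if n=="top" else vision.camera("side")
        for r in vision.place_of(pp,q)[:3]: print(q,n,round(r["score"],2),P(at_z(pp,r["position"],z))*1000)
ys=np.arange(-.15,.15,.001)
g=rect(p,.034,np.arange(.048,.062,.001),ys).mean((0,2))
from scipy.signal import find_peaks
g=cv2.GaussianBlur(g.reshape(-1,1),(1,5),0).ravel()
k=find_peaks(g,prominence=8)[0]; print("lands",ys[k]*1000,g[k]); k=find_peaks(-g,prominence=8)[0]; print("notch",ys[k]*1000)
best=max(((g*np.cos(2*np.pi*(ys-f)/.015))[(ys>-.05)&(ys<.08)].sum(),f) for f in np.arange(0,.015,.0002));print("phase",best)
a=rect(p,.07,np.arange(-.05,.08,.0005),np.arange(-.19,.23,.0005))
cv2.imwrite("pics/r70.png",cv2.resize(a[:, ::-1],(800,248)))
for n,pp in(("top",p),("side",vision.camera("side"))):
    a=rect(pp,.062+.008*(n=="top"),np.arange(-.004,.004,.001),np.arange(-.13,.2,.002)).mean(0)
    print(n,[tuple(map(int,c)) for c in a])
E
```

```text
strip_mark top 0.96 [  69.3 -112.8   34. ]
strip_mark side 0.57 [  45.4 -103.7   34. ]
headstock top 0.69 [ -3.1 153.2   0. ]
headstock side 0.74 [  64.  -183.8    0. ]
headstock side 0.67 [60.6 39.8  0. ]
headstock side 0.55 [  4.2 148.6   0. ]
barrel top 0.76 [-191.5   22.6   62. ]
barrel top 0.74 [ -2. 100.  62.]
barrel top 0.68 [154.4 150.2  62. ]
barrel side 0.74 [  5.6 101.2  62. ]
barrel side 0.71 [ 95.7 204.6  62. ]
barrel side 0.48 [-219.2   67.1   62. ]
carriage top 0.95 [  -1.  -170.2    0. ]
carriage side 0.95 [  -1.7 -174.8    0. ]Traceback (most recent call last):
  File "<stdin>", line 7, in <module>
ValueError: only the last four pictures can be asked about
```

```bash
python3 - <<'E'
from h import *
np.set_printoptions(precision=1,suppress=True,linewidth=150)
p=vision.camera("top")
ys=np.arange(-.15,.15,.001)
g=rect(p,.034,np.arange(.048,.062,.001),ys).mean((0,2))
from scipy.signal import find_peaks
g=cv2.GaussianBlur(g.reshape(-1,1).astype(np.float32),(1,5),0).ravel()
k=find_peaks(g,prominence=8)[0]; print("lands",ys[k]*1000,g[k]); k=find_peaks(-g,prominence=8)[0]; print("notch",ys[k]*1000)
a=rect(p,.07,np.arange(-.05,.08,.0005),np.arange(-.19,.23,.0005))
cv2.imwrite("pics/r70.png",cv2.resize(a,(800,248)))
for n,pp in(("top",p),("side",vision.camera("side"))):
    a=rect(pp,.062+.008*(n=="top"),np.arange(-.004,.004,.001),np.arange(-.13,.2,.003)).mean(0)
    print(n,[(int(y),)+tuple(map(int,c)) for y,c in zip(np.arange(-130,200,3),a)])
E
```

```text
lands [-117. -104.  -86.  -72.  -58.  -42.  -27.  -12.    3.   17.   33.   47.] [120.9  86.7  90.6 123.6 124.1 124.1 124.3 125.2 125.4 125.4 125.4 124.4]
notch [-109.  -95.  -80.  -65.  -50.  -35.  -20.   -5.   10.   25.   40.   58.]
top [(-130, 37, 65, 92), (-127, 36, 65, 93), (-124, 36, 64, 92), (-121, 38, 67, 94), (-118, 37, 65, 93), (-115, 36, 65, 94), (-112, 42, 75, 105), (-109, 47, 79, 110), (-106, 52, 73, 94), (-103, 52, 61, 71), (-100, 53, 58, 63), (-97, 55, 59, 64), (-94, 53, 57, 63), (-91, 54, 59, 63), (-88, 53, 58, 63), (-85, 56, 61, 66), (-82, 55, 61, 64), (-79, 56, 60, 65), (-76, 54, 58, 62), (-73, 54, 59, 64), (-70, 56, 61, 65), (-67, 54, 59, 62), (-64, 53, 58, 63), (-61, 55, 60, 65), (-58, 56, 61, 66), (-55, 64, 70, 74), (-52, 80, 86, 89), (-49, 89, 98, 100), (-46, 92, 98, 102), (-43, 92, 99, 103), (-40, 91, 98, 101), (-37, 91, 97, 101), (-34, 89, 97, 99), (-31, 93, 100, 103), (-28, 92, 99, 102), (-25, 91, 99, 102), (-22, 92, 100, 102), (-19, 91, 98, 101), (-16, 92, 99, 102), (-13, 92, 99, 102), (-10, 93, 99, 103), (-7, 90, 96, 101), (-4, 92, 98, 101), (-1, 92, 100, 10
[... 2839 characters left out ...]
46, 57, 79), (101, 45, 57, 78), (104, 48, 59, 80), (107, 46, 56, 77), (110, 50, 73, 96), (113, 68, 105, 133), (116, 53, 75, 98), (119, 45, 56, 76), (122, 45, 56, 77), (125, 42, 56, 76), (128, 41, 54, 75), (131, 44, 56, 77), (134, 42, 51, 73), (137, 71, 81, 98), (140, 148, 158, 165), (143, 172, 181, 187), (146, 169, 179, 184), (149, 166, 177, 182), (152, 164, 174, 179), (155, 166, 177, 183), (158, 164, 175, 180), (161, 160, 172, 177), (164, 165, 175, 181), (167, 167, 176, 182), (170, 161, 170, 176), (173, 120, 127, 132), (176, 99, 105, 110), (179, 101, 107, 111), (182, 102, 107, 113), (185, 103, 110, 113), (188, 103, 110, 114), (191, 100, 106, 110), (194, 101, 106, 111), (197, 100, 106, 110)]
```

View pics/r70.png

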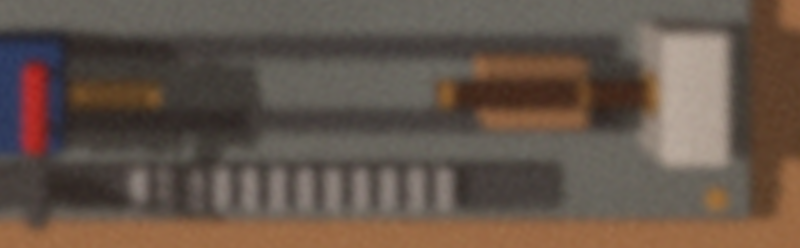

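The rectified view shows the barrel's near end at press y≈38 mm, the pad at ≈149, and notch centres at −20, −5 and 10. The nose tip is at ≈−104, so the bar is at −167. The −5 notch needs about 162 mm of travel and presses the nose in by about 19 mm. First I'll test the turn sense.

```bash
cat >> h.py <<'E'
from scipy.spatial.transform import Rotation as Ro
def to(x,y,z):
    o=bot.get_obs(); R=Ro.from_quat(o["tool_rot"]).as_matrix()
    print("t",round(o["clock"],2),"q1,q6",np.round(o["joint_pos"],3)[[0,5]],"P",np.round(P(o["eef_pos"])*1000,1),"ft",np.round(o["ft_force"],1),"ft_y",round(float(o["ft_force"]@ey),1),"grip",np.round([o["grip_width"]*1000,o["grasp_force"]],1))
    d=R.T@(W(x,y,z)-o["eef_pos"])*1000; ty=R.T@ey
    print("shift",np.round(d,1),"turn z",round(np.arctan2(-ty[0],ty[1]),4),"tilt",round(R[2,2],5),"ey in tool",np.round(ty,3))
E
python3 -m creep '[[[0,0,0],[0,0,0.187]]]' 58
python3 -c "from h import *; to(0,-.167,.15)"
```

```text
clock: 2.17
eef_pos: [0.2052, -0.456, 0.2313]
tool_rot: [0.993, 0.115, 0.0, 0.0]
ft_force: [-0.1, -0.8, 0.9]
grip_width: 0.0696
grasp_force: 0.0
t 2.17 q1,q6 [-1.148  1.763] P [-216.3 -556.5  231.3] ft [-0.1 -0.8  0.9] ft_y -0.8 grip [69.6  0. ]
shift [ 372.7 -244.    81.3] turn z -2.6575 tilt -1.0 ey in tool [ 0.465 -0.885 -0.   ]
```

```bash
python3 -m creep '[[[0,0,0],[0,0,-0.177]],[[0,0,0],[0,0,-0.177]],[[0,0,0],[0,0,-0.177]],[[0,0,0],[0,0,-0.177]],[[0,0,0],[0,0,-0.177]],[[0,0,0],[0,0,-0.177]],[[0,0,0],[0,0,-0.177]],[[0,0,0],[0,0,-0.177]],[[0,0,0],[0,0,-0.177]],[[0,0,0],[0,0,-0.177]],[[0,0,0],[0,0,-0.177]]]' 56 >/dev/null
python3 -m creep '[[[0,0,0],[0,0,-0.177]],[[0,0,0],[0,0,-0.177]],[[0,0,0],[0,0,-0.177]],[[0,0,0],[0,0,-0.177]],[[0,0,0],[0,0,0]]]'
python3 -c "from h import *; to(0,-.167,.15)"
```

```text
clock: 4.18
eef_pos: [0.2051, -0.456, 0.2313]
tool_rot: [0.126, 0.992, 0.0, -0.0]
ft_force: [-0.6, -0.4, -1.1]
grip_width: 0.0561
grasp_force: 0.0
t 4.17 q1,q6 [-1.148 -0.895] P [-216.4 -556.5  231.3] ft [-0.6 -0.4 -1.1] ft_y -0.5 grip [56.1  0. ]
shift [-216.6  389.3   81.3] turn z 0.0006 tilt -1.0 ey in tool [-0.001  1.     0.   ]
```

```bash
python3 -m creep '[[[-21,39,0],[0,0,0]],[[-21,39,0],[0,0,0]],[[-21,39,0],[0,0,0]],[[-22,39,0],[0,0,0]],[[-22,39,0],[0,0,0]],[[-22,39,0],[0,0,0]],[[-22,39,0],[0,0,0]],[[-22,39,8],[0,0,0]],[[-22,39,20],[0,0,0]],[[-22,38,20],[0,0,0]],[[0,0,20],[0,0,0]],[[0,0,0],[0,0,0]]]' >/dev/null
python3 - <<'E'
from h import *
to(0,-.167,.091)
for n in("top","side"):
    p=vision.camera(n); 
    for r in vision.place_of(p,"bar")[:2]+vision.place_of(p,"post")[:2]: print(n,r["score"],P(at_z(p,r["position"],.107))*1000)
    if n=="side":
        u,v=proj(p,W(0,-.167,.11))[0].astype(int); cv2.imwrite("pics/s2.png",cv2.resize(p["image"][v-60:v+50,u-70:u+70],None,fx=5,fy=5,interpolation=cv2.INTER_CUBIC))
E
```

```text
t 5.67 q1,q6 [-0.253 -0.001] P [  -1.7 -166.3  161.5] ft [-1.   0.4 -0.9] ft_y 0.2 grip [56.1  0. ]
shift [-2.  -0.7 70.5] turn z 0.0015 tilt -0.99999 ey in tool [-0.001  1.    -0.   ]
side 0.56 [  11.50018498 -188.49625433  107.        ]
```

View pics/s2.png

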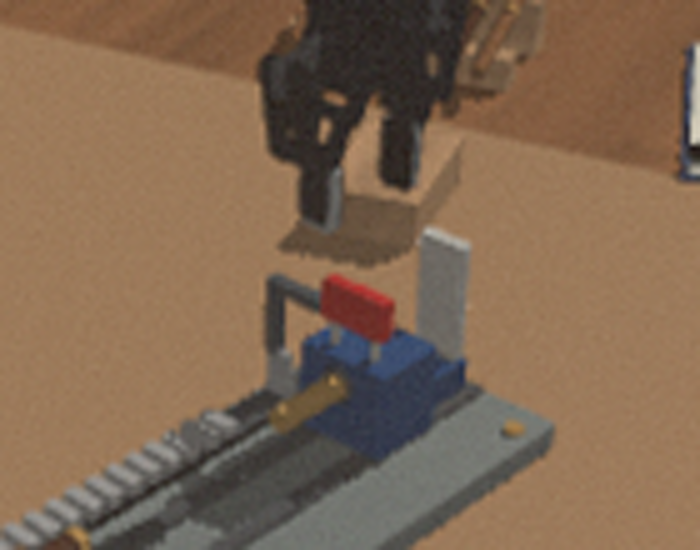

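The fingers straddle the red bar (crop (355,310)), with the rear finger clear of the post at (445,290). I'll descend.

```bash
python3 -m creep '[[[-2,-1,14],[0,0,0]],[[0,0,14],[0,0,0]],[[0,0,14],[0,0,0]],[[0,0,14],[0,0,0]],[[0,0,14],[0,0,0]],[[0,0,0],[0,0,0]],[[0,0,0],[0,0,0]]]' >/dev/null
python3 -c "from h import *; to(0,-.1675,.091)"
python3 -m creep '[[[0,0,0],[0,0,0]],[[0,0,0],[0,0,0]],[[0,0,0],[0,0,0]],[[0,0,0],[0,0,0]]]' 20 >/dev/null
python3 -m creep '[[[0,0,0],[0,0,0]],[[0,0,0],[0,0,0]],[[0,0,0],[0,0,0]]]' 14.5
python3 -c "from h import *; to(0,-.1675,.091)"
```

```text
t 6.85 q1,q6 [-0.256 -0.005] P [   1.9 -167.9   93.5] ft [-0.3  0.4  0.6] ft_y 0.3 grip [55.8  0. ]
shift [1.9 0.4 2.5] turn z 0.0027 tilt -1.0 ey in tool [-0.003  1.     0.   ]
clock: 7.72
eef_pos: [0.5135, -0.1345, 0.0933]
tool_rot: [0.125, 0.992, 0.0, -0.0]
ft_force: [0.1, 0.1, 0.5]
grip_width: 0.0145
grasp_force: 0.0
t 7.72 q1,q6 [-0.256 -0.005] P [   1.6 -167.9   93.3] ft [0.1 0.1 0.5] ft_y 0.2 grip [14.5  0. ]
shift [1.6 0.4 2.3] turn z 0.0027 tilt -1.0 ey in tool [-0.003  1.     0.   ]
```

The fingers are centred to within 1.2 mm. Next: close, then lift 10 mm.

```bash
python3 -m creep '[[[0,0,2],[0,0,0]],[[0,0,0],[0,0,0]],[[0,0,0],[0,0,0]],[[0,0,0],[0,0,0]]]' 8 
python3 -c "from h import *; to(0,-.1675,.1)"
python3 -m creep '[[[0,0,-3],[0,0,0]],[[0,0,-3],[0,0,0]],[[0,0,-4],[0,0,0]],[[0,0,0],[0,0,0]],[[0,0,0],[0,0,0]]]' >/dev/null
python3 -c "from h import *; to(0,-.005,.1)"
```

```text
clock: 8.22
eef_pos: [0.5137, -0.1347, 0.0933]
tool_rot: [0.125, 0.992, -0.0, 0.001]
ft_force: [-3.8, 0.4, 11.5]
grip_width: 0.011
grasp_force: 59.7
t 8.22 q1,q6 [-0.256 -0.005] P [   1.8 -168.1   93.3] ft [-3.8  0.4 11.5] ft_y -0.6 grip [11.  59.7]
shift [ 1.8  0.6 -6.7] turn z 0.0023 tilt -1.0 ey in tool [-0.002  1.    -0.   ]
t 8.85 q1,q6 [-0.256 -0.005] P [   1.6 -168.1  101.1] ft [ 1.6 -2.4 -5.2] ft_y -1.9 grip [11.  58.4]
shift [  1.2 163.1   1. ] turn z 0.0025 tilt -1.0 ey in tool [-0.002  1.    -0.001]
```

```bash
python3 -m creep '[[[0,0,-2],[0,0,0]],[[0,0,0],[0,0,0]],[[0,0,0],[0,0,0]],[[0,2,0],[0,0,0]],[[0,3,0],[0,0,0]],[[0,0,0],[0,0,0]]]' >/dev/null
python3 -c "from h import *; to(0,-.005,.103)"
```

```text
t 9.6 q1,q6 [-0.246  0.004] P [   1.6 -162.5  103.3] ft [ 1.9 -2.4 -6.8] ft_y -1.8 grip [10.6 58.4]
shift [  1.1 157.5   0.3] turn z 0.003 tilt -1.0 ey in tool [-0.003  1.     0.   ]
```

```bash
python3 -m creep '[[[0,6,0],[0,0,0]],[[0,12,0],[0,0,0]],[[0,12,0],[0,0,0]],[[0,12,0],[0,0,0]],[[0,12,0],[0,0,0]],[[0,12,0],[0,0,0]],[[0,12,0],[0,0,0]],[[0,12,0],[0,0,0]],[[0,12,0],[0,0,0]],[[0,12,0],[0,0,0]],[[0,6,0],[0,0,0]],[[0,0,0],[0,0,0]]]' >/dev/null
python3 - <<'E'
from h import *
to(0,-.005,.103)
for n in("top","side"):
    p=vision.camera(n); 
    for r in vision.place_of(p,"nose_tip")[:2]: print(n,r["score"],P(at_z(p,r["position"],.062))*1000)
    a=rect(p,.062,np.arange(-.05,.08,.0005),np.arange(-.19,.23,.0005))
    cv2.imwrite(f"pics/r3{n}.png",cv2.resize(a,(800,248)))
cv2.imwrite("pics/r3.png",np.vstack([cv2.imread("pics/r3top.png"),cv2.imread("pics/r3side.png")]))
E
```

```text
t 11.1 q1,q6 [-0.023  0.226] P [  1.5 -41.5 103.4] ft [ 3.2 -0.4 -5.5] ft_y 0.4 grip [10.5 58.7]
shift [ 1.4 36.5  0.5] turn z 0.0039 tilt -1.0 ey in tool [-0.004  1.     0.002]
side 0.47 [ 8.34088395  8.37271762 62.        ]
```

View pics/r3.png

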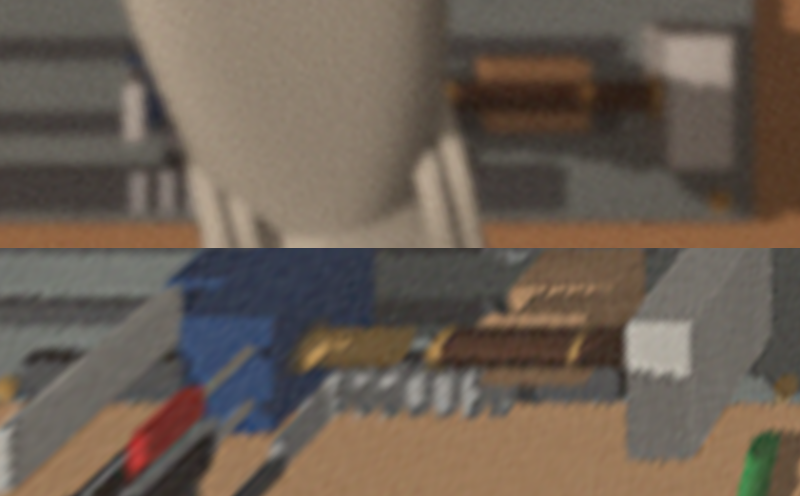

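The side view shows the nose tip close to but not yet touching the barrel, which is still in its cradle. Carrying on to bar y = −5.

```bash
python3 -m creep '[[[0,5,0],[0,0,0]],[[0,5,0],[0,0,0]],[[0,5,0],[0,0,0]],[[0,5,0],[0,0,0]],[[0,5,0],[0,0,0]],[[0,4,0],[0,0,0]],[[0,4,0],[0,0,0]],[[0,3,0],[0,0,0]],[[0,0,0],[0,0,0]],[[0,0,0],[0,0,0]]]' >/dev/null
python3 - <<'E'
from h import *
to(0,-.005,.0955)
p=vision.camera("side"); a=rect(p,.062,np.arange(-.05,.08,.0005),np.arange(-.19,.23,.0005))
cv2.imwrite("pics/r4.png",cv2.resize(a,(800,248)))
E
```

```text
t 12.55 q1,q6 [0.038 0.29 ] P [  1.4  -8.3 103.2] ft [ 2.9 -4.4 -6.3] ft_y -3.5 grip [10.8 58.9]
shift [1.4 3.3 7.7] turn z 0.0015 tilt -1.0 ey in tool [-0.002  1.    -0.003]
```

View pics/r4.png

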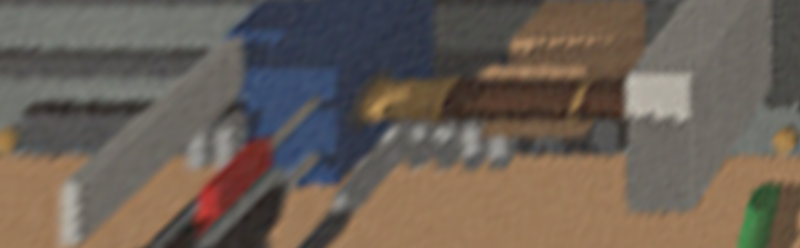

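The nose is now pressed on the barrel (junction at about (445,95)) and visibly shortened by about 17 mm. Next: finish the last 3 mm and lower gently, feeling for the notch.

```bash
python3 -m creep '[[[0,2,0],[0,0,0]],[[0,1.3,0],[0,0,0]],[[0,0,2],[0,0,0]],[[0,0,1],[0,0,0]],[[0,0,0],[0,0,0]],[[0,0,0],[0,0,0]]]' >/dev/null
python3 -c "from h import *; to(0,-.005,.0955)"
python3 -m creep '[[[0,0,1],[0,0,0]],[[0,0,1],[0,0,0]],[[0,0,0],[0,0,0]],[[0,0,0],[0,0,0]]]' >/dev/null
python3 -c "from h import *; to(0,-.005,.0955)"
```

```text
t 13.35 q1,q6 [0.043 0.295] P [  1.4  -5.4 100.3] ft [ 3.4 -5.6 -5.5] ft_y -4.6 grip [11.2 59. ]
shift [1.4 0.4 4.8] turn z 0.0012 tilt -0.99999 ey in tool [-0.001  1.    -0.003]
t 13.85 q1,q6 [0.043 0.295] P [ 1.4 -5.2 98.4] ft [ 2.3 -4.  -5.8] ft_y -3.3 grip [10.7 59. ]
shift [1.4 0.2 2.9] turn z 0.0013 tilt -1.0 ey in tool [-0.001  1.    -0.003]
```

The bar is at about 5 mm (below land height) and still carries the full spring load, so the tooth is entering the notch. I'll lower it the rest of the way and let go.

```bash
python3 -m creep '[[[0,0,1],[0,0,0]],[[0,0,1],[0,0,0]],[[0,0,1],[0,0,0]],[[0,0,1],[0,0,0]],[[0,0,0],[0,0,0]],[[0,0,0],[0,0,0]]]' >/dev/null
python3 -c "from h import *; to(0,-.005,.0933)"
python3 -m creep '[[[0,0,0],[0,0,0]],[[0,0,0],[0,0,0]],[[0,0,0],[0,0,0]],[[0,0,0],[0,0,0]]]' 18 >/dev/null
python3 -c "from h import *; to(0,-.005,.0933)"
```

```text
t 14.6 q1,q6 [0.043 0.295] P [ 1.5 -5.2 94.4] ft [ 2.  -4.8 -5.3] ft_y -4.2 grip [10.6 59.1]
shift [1.5 0.2 1.1] turn z 0.0014 tilt -1.0 ey in tool [-0.001  1.    -0.003]
t 15.1 q1,q6 [0.045 0.295] P [ 1.1 -3.4 94.5] ft [-0.1  0.6 -0.3] ft_y 0.5 grip [18.1  0. ]
shift [ 1.1 -1.6  1.2] turn z 0.003 tilt -1.0 ey in tool [-0.003  1.     0.   ]
```

```bash
python3 -m creep '[[[0,0,0],[0,0,0]],[[0,0,0],[0,0,0]],[[0,0,0],[0,0,0]],[[0,0,-15],[0,0,0]],[[0,0,-30],[0,0,0]],[[0,0,-40],[0,0,0]],[[0,0,-40],[0,0,0]],[[-50,0,-20],[0,0,0]],[[0,-40,0],[0,0,0]],[[0,-60,0],[0,0,0]],[[0,-60,0],[0,0,0]],[[0,-60,0],[0,0,0]]]' 40 >/dev/null
python3 -m creep '[[[0,-60,0],[0,0,0]],[[0,-40,0],[0,0,0]],[[0,0,0],[0,0,0]]]' >/dev/null
python3 - <<'E'
from h import *
to(0,-.005,.0933)
out=[]
for n in("top","side"):
    p=vision.camera(n); im=p["image"].astype(int)
    R=cv2.Rodrigues(np.array(p["rvec"],float))[0]; t=np.array(p["tvec"],float).ravel()
    v,u=np.mgrid[:400,:640]; X=(np.stack([u,v,np.ones_like(u)],-1)@np.linalg.inv(p["K"]).T*p["z_map"][...,None]-t)@R
    b,g,r=im[...,0],im[...,1],im[...,2]
    m=(r>2*g)&(r>2*b)&(X[...,2]>.09)&(abs(X[...,1])<.1)&(abs(X[...,0]-.55)<.1)
    if m.any(): print(n,"red",m.sum(),P(X[m].mean(0))*1000,"z",np.percentile(X[m][:,2],[5,50,95]))
    a=rect(p,.062,np.arange(-.06,.08,.0005),np.arange(-.13,.2,.0005)); out.append(cv2.resize(a,(800,339)) if 0 else cv2.resize(a,(700,297)))
cv2.imwrite("pics/f.png",np.vstack(out))
E
```

```text
t 16.98 q1,q6 [-0.522 -0.266] P [  51.8 -326.7  240.2] ft [-0.1 -0.6 -0.5] ft_y -0.6 grip [40.3  0. ]
shift [ 52.7 321.7 146.6] turn z -0.0025 tilt -1.0 ey in tool [ 0.003  1.    -0.001]
top red 86 [ -0.79371617  -6.09289034 115.6783481 ] z [0.10332799 0.11701447 0.12128144]
side red 133 [ -4.5104564   -0.29880916 111.406627  ] z [0.09880488 0.11280533 0.11990692]
```

View pics/f.png

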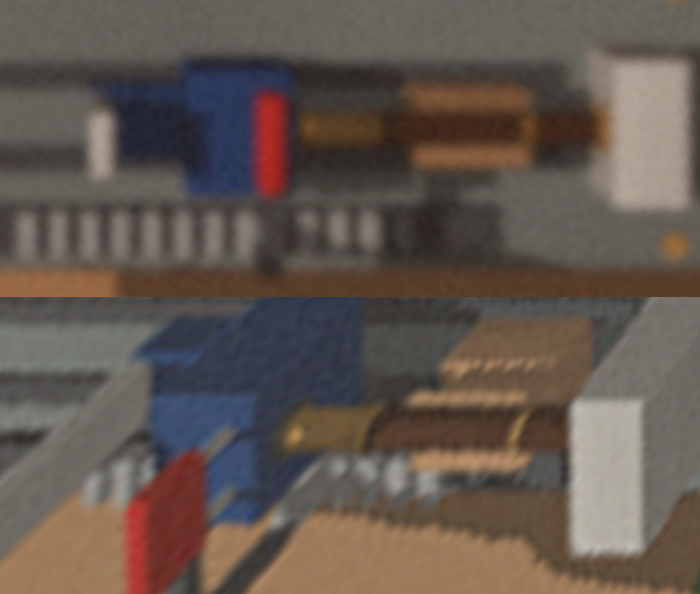

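The top view shows the bar down between lands at (270,150), and the barrel straight in its cradle from the nose to the pad at (605,125). The bar's height matches its starting height, it moved 163 mm, and the nose is pressed in by about 17–19 mm. Handing in.

```bash
python3 -c "from h import *; print(workorder.job_done())"
```

```text
the job is handed in; nothing more can be done
None
```

I've handed the job in: the tooth dropped fully into a notch, the nose is pressed in an estimated 17–19 mm (a little past halfway), and the barrel still lies straight in its cradle. The hand-in returned no verdict.

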